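# Turn the cake stand until the chocolate slice faces front

## Robot

A 6-joint arm with a two-finger parallel gripper is mounted at the origin on a cart in front of the work surface, level with it; the furniture and walls round the work are solid. World frame = base frame: x ahead of the robot, y to its left, z up, the work surface at z = 0. Lengths are in m, angles in rad, forces in N, time in s.
With the tool pointing down it reaches from about 0.275 to 0.85 m from the base axis. Payload 5.2 kg.
Tool frame: the origin (TCP) lies at the very end of the fingers, on their centre line; the grasp point (between the pads) lies 19 mm behind it; x points along the fingers, y is the direction in which the jaws open and shut, and the axes are right-handed (so a half turn about x gives the same grasp; the last joint's range is limited). The gripper opens to 85 mm and grips with 20 to 120 N. Pads are 22 mm wide; open, the fingers measure 114 mm over their backs; the gripper's body (76 mm by 85 mm) begins 54 mm behind the grasp point. The pads swing forward as they close: fully open they stand 13 mm farther back than shut.
Start: joints at [1.086, 0.259, 1.535, -0, 1.348, -0.203], TCP at [0.153, 0.528, 0.231] pointing down, gripper open.
Joint ranges: [-3.14, 3.14], [-0.91, 2.08], [0.19, 2.58], [-1.22, 4.36], [0.22, 2.71], [-3.12, 3.12]. Speed limits (rad/s): [2.57, 2.57, 3.14, 3.14, 3.14, 3.14].

## Interface

Orientations are given as a rotation vector (axis times angle).
In Python, from station import ctrl gives the robot as it stands.
- The arm moves only by the tool move_arm, never from a script. Its argument "targets" is one flat list of numbers, 7 for each row, row after row: the turn, a rotation vector about the tool's x, y, z in units of 5 degrees (1.0 is 5 degrees), then the shift along the tool's x, y, z in units of 40 mm (1.0 is 40 mm), then the finger opening in mm, from 0 to 85.4. In form: [rx, ry, rz, dx, dy, dz, grip, rx, ry, rz, dx, dy, dz, grip, ...]. A call has exactly 8 rows; each row shifts and turns the commanded pose from where the row before left it, along the tool's axes as they then stand; what a row does not reach is not made up. A row lasts 1/8 s, in which the tool goes at most 62.5 mm and 10.7 degrees, less where a joint would pass 70% of its speed; a pose out of reach is approached as far as the arm can. A call is refused whole if a number of a shift passes 1 or a number of a turn 1, either way. A call with a gripper value outside its range is refused whole. The fingers move at their own pace and stop on an object; "force" is the grip in N (left out, the last holds). Time passes only in rows, so rows that do not move let the fingers close, or fill a call up. It gives the time, the measured TCP pose, the force and the opening at its end, in the units of the state.
- ctrl.get_obs(): the state, without advancing time (a new reading comes with each control period).
- ctrl.snapshot(name): name is "scene" or "top" or "wrist"; returns the picture (384x512x3 uint8, red, green, blue); there is no depth.
- ctrl.camera_params(name): a dict with "K" (3x3 intrinsics, pixels), "rvec" (rotation vector, rad) and "tvec" (3), from world to camera coordinates, as OpenCV has them. Camera axes: x right, y down, z forward; pixel columns grow to the right and rows downward; lengths in m; the calibration is good to about 2 mm. The wrist camera is an equidistant fisheye: a pixel r from the principal point sees the ray r / f radians off the axis. A picture is of the moment at which its call begins: read the wrist's pose just before it. camera_params takes no time and is no camera call; for the wrist camera it gives the pose at the moment of the call.
- ctrl.hand_in(): hands the job in, once; it reports no verdict.
The state is a dict: "t": time; "joint_positions": joint angles; "joint_vel": joint speeds; "joint_torque": joint torques, N m; "tool_pos": TCP position; "tool_rot": TCP orientation; "force": force on the tool from outside, world axes, zero at the start; "moment": the same for the moment, N m; "finger_gap": finger opening in m.
Only numpy, scipy, OpenCV 4.12 (cv2) and the standard library are available. Lean on these libraries where they do the work, as an engineer would, in place of code of your own. Each camera call takes 0.05 s, during which the arm holds its last target. There are 200 camera calls.

## Task

Slowly turn the revolving cake stand by pushing the brass knobs on its rim with the fingertips, until the one dark brown slice stands at the front, squarely in line with the brass pointer on the stand's foot, and leave the stand at rest there. Turn it either way, in as many pushes as needed, but do not touch the cake slices or let them shift on the plate, and leave the other things on the table alone.

Things in the scene. Friction and masses are not known exactly. Their poses are not given: they have to be found in the camera images.
- stand: fixed dark wooden foot of the revolving cake stand, 144 mm across, 30 mm high; origin on the table, on the axis of rotation, z up. A flat brass pointer with a round end runs out along the foot's own -x, under the plate, and ends 139 mm from the axis, 16 mm above the table; the foot's own yaw differs from start to start.
- pointer (a point): centre of the round brass end of the pointer (24 mm across), 127 mm from the axis, top face, 16 mm above the table: it marks the front of the stand.
- turntable: white round plate of the stand, 230 mm across, 14 mm thick, top 44 mm above the table; origin on the axis at its underside, 30 mm above the table; axes turn with it, z up. Turns endlessly both ways on an upright axis; light friction (about 0.4 N at the rim) stops it within a few degrees of a slow push. The slices lie at 180 (brown), 240, 300, 0, 60 and 120 degrees from its own x axis.
- knob (a point): centre, half-way up, of one of the six equal upright brass knobs on the plate's rim: 14 mm across, 22 mm tall, tops 66 mm above the table, centres 104 mm from the axis, at 30 (this one), 90, 150, 210, 270 and 330 degrees from the plate's own x axis. The slices lie inside the ring of knobs, wholly within 77 mm of the axis, and reach 63 mm above the table.
- bin_edge (a point): middle of the upper edge of the right side of the fixed clear bin of wrapped sweets that stands left of the stand, 114 mm above the table; the bin spans 130 mm in x about here and goes on 155 mm to the left: keep the gripper's body clear of it.
- shelf_edge (a point): on the upper front edge of the fixed black display shelf behind the stand, 250 mm above the table (its underside 222 mm); the shelf runs on from here away from the robot, with plants on it: keep the gripper and wrist clear of it.
- brown_slice: the one dark brown (chocolate) cake slice, loose, 31 x 33 x 19 mm; origin at the centre of its underside, 56 mm from the turntable's axis, 44 mm above the table.
- slice_1: yellow cake slice, loose on the plate, about 34 x 33 x 19 mm; origin at the centre of its underside, 56 mm from the axis.
- slice_2: yellow cake slice, loose on the plate, about 34 x 33 x 19 mm; origin at the centre of its underside, 56 mm from the axis.
- slice_3: yellow cake slice, loose on the plate, about 34 x 33 x 19 mm; origin at the centre of its underside, 56 mm from the axis.
- slice_4: yellow cake slice, loose on the plate, about 34 x 33 x 19 mm; origin at the centre of its underside, 56 mm from the axis.
- slice_5: yellow cake slice, loose on the plate, about 34 x 33 x 19 mm; origin at the centre of its underside, 56 mm from the axis.
- brown_slice_place (a point): the point on the plate's top on which brown_slice lies at the start; turns with the plate.
- slice_1_place (a point): the point on the plate's top on which slice_1 lies at the start; turns with the plate.
- slice_2_place (a point): the point on the plate's top on which slice_2 lies at the start; turns with the plate.
- slice_3_place (a point): the point on the plate's top on which slice_3 lies at the start; turns with the plate.
- slice_4_place (a point): the point on the plate's top on which slice_4 lies at the start; turns with the plate.
- slice_5_place (a point): the point on the plate's top on which slice_5 lies at the start; turns with the plate.
- tea_tin: bystander: round green and white tin, 58 mm across, 72 mm tall; loose; origin at the centre of its underside.
- butter_bar: bystander: pastry bar wrapped in clear film, 57 x 101 x 25 mm; loose; origin at the centre of its underside.
- rattan_ball: bystander: woven straw-coloured ball, 58 mm; loose; origin at the centre of its underside.
- date_stamp: bystander: small wooden hand stamp, 26 x 34 x 62 mm; loose; origin at the centre of its underside.
- label_stack: bystander: small stack of white labels, 31 x 45 x 10 mm; loose; origin at the centre of its underside.
- pen_a: bystander: white pen, 9 x 139 x 9 mm; loose; origin at the centre of its underside.

How it is judged:
On the way:
1. the fingers push the revolving plate (contact force between the fingers and turntable above 0.2 N).
At the end, for the whole second after the job is handed in: the brown slice's centre is on the pointer's side of the axis and within 9 mm (about 9 degrees) of the pointer's line, the plate is at rest (below 0.05 rad/s), and every slice lies within 12 mm of its place on the plate (y of brown_slice in the frame of stand between -0.009 and 0.009 m and x of brown_slice in the frame of stand below -0.04 m and angular speed of turntable below 0.05 rad/s and not (distance between brown_slice and brown_slice_place above 0.012 m or distance between slice_1 and slice_1_place above 0.012 m or distance between slice_2 and slice_2_place above 0.012 m or distance between slice_3 and slice_3_place above 0.012 m or distance between slice_4 and slice_4_place above 0.012 m or distance between slice_5 and slice_5_place above 0.012 m)); the robot touches nothing.
It fails at once if a cake slice is touched by the robot (contact force between any of the fingers, the arm and brown_slice above 0.3 N or contact force between any of the fingers, the arm and slice_1 above 0.3 N or contact force between any of the fingers, the arm and slice_2 above 0.3 N or contact force between any of the fingers, the arm and slice_3 above 0.3 N or contact force between any of the fingers, the arm and slice_4 above 0.3 N or contact force between any of the fingers, the arm and slice_5 above 0.3 N).
It fails at once if a cake slice is lifted or shifts more than 12 mm on the plate (distance between brown_slice and brown_slice_place above 0.012 m or distance between slice_1 and slice_1_place above 0.012 m or distance between slice_2 and slice_2_place above 0.012 m or distance between slice_3 and slice_3_place above 0.012 m or distance between slice_4 and slice_4_place above 0.012 m or distance between slice_5 and slice_5_place above 0.012 m).
It fails at once if the stand is spun faster than 2.5 rad/s (angular speed of turntable above 2.5 rad/s).
It fails at once if another thing on the table is moved more than 15 mm (distance of any of tea_tin, butter_bar, rattan_ball, date_stamp, label_stack, pen_a from where it was at the start of the episode above 0.015 m).
It also fails if it takes over 72 s, if anything falls off the work surface, if the arm or the gripper's body presses on something with over 40 N, if the wrist force passes 120 N, or if a joint passes its speed limit or range.

## Working session

There is one attempt and no reset: what is moved stays moved. The work goes in short steps, Python scripts to look and compute and a tool call to move; the robot and the scene stay as the last step left them, time stands still between calls to the robot, and variables do not carry over. Pictures are saved under pics/ and viewed, about 8 in all and at most 12, crops included, and the job is handed in when it is done.

Besides the shell and the picture viewer there is one more tool, called by a JSON object that holds its "op" and its "data", one argument or row to a line. move_arm: Moves the arm, as the interface text tells. Its arguments: {"type":"object","properties":{"targets":{"type":"array","items":{"type":"number"}},"force":{"type":"number"}},"required":["targets"]}

```bash
mkdir -p pics; python3 - <<'E'
from station import ctrl
import cv2,numpy as np
for n in("scene","top"):
    im=ctrl.snapshot(n);cv2.imwrite(f"pics/{n}0.png",im[...,::-1])
    p=ctrl.camera_params(n);print(n,p)
s=ctrl.get_obs();print(s)
a=cv2.imread("pics/scene0.png");b=cv2.imread("pics/top0.png")
E
```

```text
scene {'K': array([[351.59432387,   0.        , 250.16481349],
       [  0.        , 351.59432387, 187.7726123 ],
       [  0.        ,   0.        ,   1.        ]]), 'rvec': array([ 2.23388895, -0.64602136,  0.27656738]), 'tvec': array([-0.43887317,  0.31665579,  0.93784934])}
top {'K': array([[374.33389428,   0.        , 255.72187391],
       [  0.        , 374.33389428, 193.18951142],
       [  0.        ,   0.        ,   1.        ]]), 'rvec': array([ 2.10744924, -1.87448436,  0.37321233]), 'tvec': array([-0.06168942,  0.54658983,  1.0838827 ])}
{'t': 0.1, 'joint_positions': array([ 1.08621870e+00,  2.59254019e-01,  1.53592939e+00,  3.01183105e-05,
        1.34804847e+00, -2.02826097e-01]), 'joint_vel': array([-1.00266414e-03, -1.03779126e-03, -3.66708300e-03,  6.95618169e-05,
       -1.31880983e-03, -2.07639292e-03]), 'joint_torque': array([ 2.25271702e-03, -4.46967638e+01, -2.91253924e+01, -4.04693155e-04,
        6.17789221e-03,  1.40721789e-05]), 'tool_pos': array([0.15268058, 0.52789792, 0.23058428]), 'tool_rot': array([ 0.21996992,  1.56003869, -0.22238541]), 'force': array([-0.41700206, -0.46221693,  0.04451873]), 'moment': array([0.01698051, 0.01415971, 0.00160834]), 'finger_gap': 0.0851619858932184}
```

View pics/scene0.png

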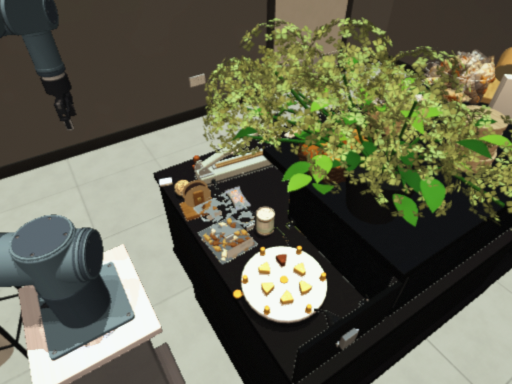

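View pics/top0.png

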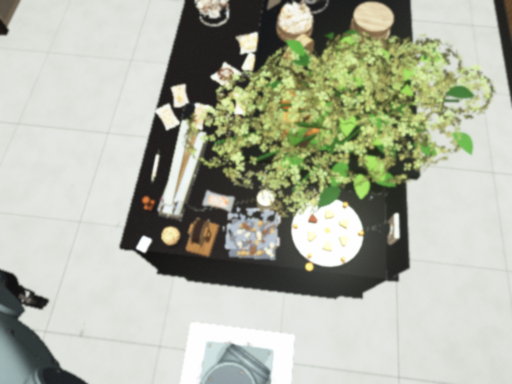

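The scene view shows the plate at about (284,283), the brown slice at (282,260) and the pointer end at (238,294). In the top view these are at (328,233), (313,218) and (309,267).

```bash
cat > h.py <<'E'
import cv2,numpy as np
from station import ctrl
def ray(n,uv,P=None):
    p=P or ctrl.camera_params(n);R=cv2.Rodrigues(p["rvec"])[0];K=p["K"]
    x=(uv[0]-K[0,2])/K[0,0];y=(uv[1]-K[1,2])/K[1,1]
    if n=="wrist":
        r=np.hypot(x,y);d=np.array([x/r*np.sin(r),y/r*np.sin(r),np.cos(r)])
    else: d=np.array([x,y,1.])
    return -R.T@p["tvec"],R.T@d
def onz(n,uv,z,P=None):
    c,d=ray(n,uv,P);return c+d*(z-c[2])/d[2]
def two(u,v):
    c1,d1=ray("scene",u);c2,d2=ray("top",v);d1/=np.linalg.norm(d1);d2/=np.linalg.norm(d2)
    t=np.linalg.lstsq(np.c_[d1,-d2],c2-c1,rcond=None)[0]
    a=c1+d1*t[0];b=c2+d2*t[1];return (a+b)/2,np.linalg.norm(a-b)
def blobs(im,box,lo,hi,mn=4):
    x0,y0,x1,y1=box;h=cv2.cvtColor(np.ascontiguousarray(im[y0:y1,x0:x1]),cv2.COLOR_RGB2HSV)
    m=cv2.inRange(h,np.array(lo),np.array(hi));n,_,s,c=cv2.connectedComponentsWithStats(m)
    return [(c[i]+[x0,y0],s[i,4]) for i in range(1,n) if s[i,4]>=mn]
E
python3 - <<'E'
from h import *
S=cv2.imread("pics/scene0.png")[...,::-1];T=cv2.imread("pics/top0.png")[...,::-1]
for n,im,box in(("scene",S,(228,240,335,330)),("top",T,(285,195,370,275))):
    # plate ellipse
    for nm,lo,hi,z in(("plate",(0,0,170),(180,70,255),.044),("orange",(10,170,120),(22,255,255),.055),("brown",(0,90,20),(9,255,150),.06),("yellow",(20,70,150),(32,255,255),.06)):
        for c,a in blobs(im,box,lo,hi,4): print(n,nm,c.round(1),a,onz(n,c,z).round(4), onz(n,c,.016).round(3) if nm=="orange" else "")
for n,im in(("s",S[235:335,220:345]),("t",T[190:280,280:400])):
    cv2.imwrite(f"pics/c{n}.png",cv2.resize(im[...,::-1],None,fx=4,fy=4,interpolation=cv2.INTER_CUBIC))
a=cv2.imread("pics/cs.png");b=cv2.imread("pics/ct.png");
o=np.zeros((800,500,3),np.uint8)
o[:400,:500]=a;o[400:760,:480]=b;cv2.imwrite("pics/c.png",cv2.resize(o,(375,600)))
cv2.imwrite("pics/c.png",np.hstack([cv2.resize(a,(400,320)),cv2.resize(b,(400,320))]))
E
```

```text
scene plate [283.6 283.8] 4074 [ 0.4681 -0.2477  0.044 ] 
scene orange [240.  240.5] 10 [ 0.4412 -0.0672  0.055 ] [ 0.457 -0.039  0.016]
scene orange [232.5 244.1] 15 [ 0.416  -0.0671  0.055 ] [ 0.43  -0.039  0.016]
scene orange [261.9 250.4] 24 [ 0.4755 -0.1317  0.055 ] [ 0.493 -0.107  0.016]
scene orange [298.8 249.1] 24 [ 0.5671 -0.1844  0.055 ] [ 0.589 -0.162  0.016]
scene orange [281.6 258. ] 35 [ 0.5074 -0.183   0.055 ] [ 0.526 -0.161  0.016]
scene orange [298.8 271.9] 17 [ 0.5196 -0.2451  0.055 ] [ 0.539 -0.226  0.016]
scene orange [264.  271.5] 16 [ 0.4411 -0.1937  0.055 ] [ 0.457 -0.172  0.016]
scene orange [322.9 276.8] 22 [ 0.5644 -0.2914  0.055 ] [ 0.586 -0.274  0.016]
scene orange [244.7 279.9] 16 [ 0.3833 -0.1883  0.055 ] [ 0.396 -0.166  0.016]
scene orange [237.1 293.3] 31 [ 0.3462 -0.2116  0.055 ] [ 0.357 -0.191  0.016]
scene orange [305.3 291.2] 11 [ 0.4977 -0.3003  0.055 ] [ 0.516 -0.284  0.016]
scene orange [266.5 292. ] 6 [ 0.412  -0.2488  0.055 ] [ 0.426 -0.23   0.016]
scene orange [286.8 301.3] 17 [ 0.4406 -0.2979  0.055 ] [ 0.456 -0.281  0.016]
scene orange [30
[... 1005 characters left out ...]
[317.5 198. ] 13 [ 0.5839 -0.2022  0.044 ] 
top plate [327.1 233. ] 3592 [ 0.4653 -0.2395  0.044 ] 
top yellow [306.2 195.4] 5 [ 0.5822 -0.1625  0.06  ] 
top yellow [313.7 199. ] 23 [ 0.572  -0.1878  0.06  ] 
top yellow [345.1 204. ] 20 [ 0.5663 -0.2915  0.06  ] 
top yellow [329.  216.7] 7 [ 0.516  -0.2408  0.06  ] 
top yellow [342.8 225.5] 10 [ 0.4913 -0.2861  0.06  ] 
top yellow [294.8 226. ] 10 [ 0.4717 -0.1331  0.06  ] 
top yellow [327.2 229.9] 13 [ 0.4706 -0.2368  0.06  ] 
top yellow [360.9 232.5] 19 [ 0.4747 -0.3442  0.06  ] 
top yellow [309.1 255.1] 8 [ 0.3823 -0.1847  0.06  ] 
top yellow [342.6 259.1] 11 [ 0.3819 -0.2887  0.06  ] 
top yellow [308.9 266.3] 60 [ 0.3474 -0.1861  0.06  ]
```

View pics/c.png

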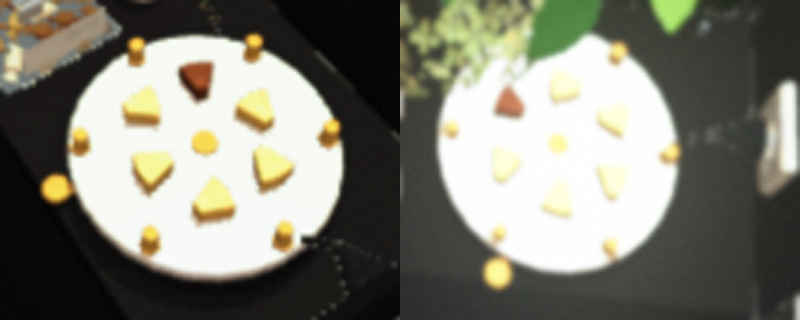

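Both views agree: axis about (0.474, -0.2385), knobs at 29.5° mod 60, pointer at about 158°, brown slice at about 59.5°. That means a turn of about +98° (CCW), which I can do with two pushes in the front-right sector, away from the bin and shelf. Next I'll work out the tool axes and check the pointer and bin.

```bash
python3 - <<'E'
from h import *
C=np.array([.4744,-.2385])
def pol(p): d=p[:2]-C; return np.hypot(*d).round(4),np.degrees(np.arctan2(d[1],d[0])).round(1)
for u,v,n in(((237.1,293.4),(308.9,266.4),"pointer"),((281.6,258),(312.7,219),"brown"),((244.6,278),(309.1,255.1),"knob150"),((266.45,309.3),(342.6,259.1),"knob210"),((255,243),(279,233),"binR"),):
    p,e=two(np.array(u),np.array(v));print(n,p.round(4),round(e,4),pol(p))
print("ptr",pol(onz("scene",(237.1,293.4),.016)),pol(onz("top",(308.9,266.4),.016)))
print("bin top-view corners",onz("top",(281,208),.114),onz("top",(279,258),.114))
s=ctrl.get_obs();R=cv2.Rodrigues(s["tool_rot"])[0];print(R.round(3))
E
```

```text
pointer [ 0.3567 -0.1912  0.0164] 0.0002 (np.float64(0.1268), np.float64(158.1))
brown [ 0.5017 -0.1885  0.0644] 0.0022 (np.float64(0.057), np.float64(61.4))
knob150 [ 0.3839 -0.185   0.0583] 0.0023 (np.float64(0.1051), np.float64(149.4))
knob210 [ 0.3835 -0.2893  0.0569] 0.0018 (np.float64(0.1041), np.float64(-150.8))
binR [ 0.4642 -0.0882  0.0392] 0.0299 (np.float64(0.1507), np.float64(93.9))
ptr (np.float64(0.1267), np.float64(158.0)) (np.float64(0.1268), np.float64(158.1))
bin top-view corners [ 0.50758015 -0.08203789  0.114     ] [ 0.34968367 -0.09055747  0.114     ]
[[-0.001  0.278  0.961]
 [-0.001  0.961 -0.278]
 [-1.    -0.002 -0.   ]]
```

{"op": "move_arm", "data": {
  "targets": [0, 0, 0, 0, -0.83, 0.82, 0, 0, 0, 0, 0, -0.83, 0.82, 0, 0, 0, 0, 0, -0.83, 0.82, 0, 0, 0, 0, 0, -0.83, 0.82, 0, 0, 0, 0, 0, -0.83, 0.82, 0, 0, 0, 0, 0, -0.83, 0.82, 0, 0, 0, 0, 0, -0.83, 0.82, 0, 0, 0, 0, 0, -0.83, 0.82, 0],
  "force": 20
}}

```text
t: 1.1
tool_pos: [0.3314, 0.1988, 0.2312]
tool_rot: [0.221, 1.56, -0.221]
force: [1.0, 0.8, 0.7]
finger_gap: -0.0002
```

{"op": "move_arm", "data": {
  "targets": [0, 0, 0, 0, -1, 0.39, 0, 0, 0, 0, 0, -1, 0.39, 0, 0, 0, 0, 0, -1, 0.39, 0, 0, 0, 0, 0, -1, 0.39, 0, 0, 0, 0, 0, -1, 0.39, 0, 0, 0, 0, 0, -1, 0.39, 0, 0, 0, 0, 0, -1, 0.39, 0, 0, 0, 0, 0, -1, 0.39, 0]
}}

```text
t: 2.1
tool_pos: [0.3617, -0.1432, 0.2311]
tool_rot: [0.222, 1.56, -0.221]
force: [0.2, 0.7, -1.1]
finger_gap: 0.0002
```

{"op": "move_arm", "data": {
  "targets": [0, 0, 0, 0, -0.67, 0.25, 0, 0, 0, 0, 0, -0.67, 0.25, 0, 0, 0, 0, 0, -0.67, 0.25, 0, 0, 0, 0, 0, -0.67, 0.25, 0, -1, 0, 0, 0, 0, 0, 0, -1, 0, 0, 0, 0, 0, 0, -1, 0, 0, 0, 0, 0, 0, -1, 0, 0, 0, 0, 0, 0]
}}

```text
t: 3.1
tool_pos: [0.3704, -0.2557, 0.2309]
tool_rot: [-0.054, 1.571, 0.056]
force: [0.3, -0.1, 1.1]
finger_gap: -0.0002
```

{"op": "move_arm", "data": {
  "targets": [-1, 0, 0, 0, 0, 0, 0, 0, 0, 0, 0.8, 0, 0, 0, 0, 0, 0, 0.8, 0, 0, 0, 0, 0, 0, 0.8, 0, 0, 0, 0, 0, 0, 0.8, 0, 0, 0, 0, 0, 0, 0.6, 0, 0, 0, 0, 0, 0, 0.4, 0, 0, 0, 0, 0, 0, 0.2, 0, 0, 0]
}}

```text
t: 4.1
tool_pos: [0.3701, -0.2554, 0.0543]
tool_rot: [-0.12, 1.569, 0.123]
force: [-1.2, 0.3, 0.7]
finger_gap: 0.0002
```

```bash
python3 - <<'E'
from h import *
s=ctrl.get_obs();print(s["t"],s["tool_pos"],s["force"])
im=ctrl.snapshot("scene");cv2.imwrite("pics/s1.png",cv2.resize(im[170:340,180:350,::-1],None,fx=3,fy=3,interpolation=cv2.INTER_CUBIC))
E
```

```text
4.1 [ 0.3700897  -0.25537116  0.05425678] [-1.20891183  0.33107646  0.67429399]
```

View pics/s1.png

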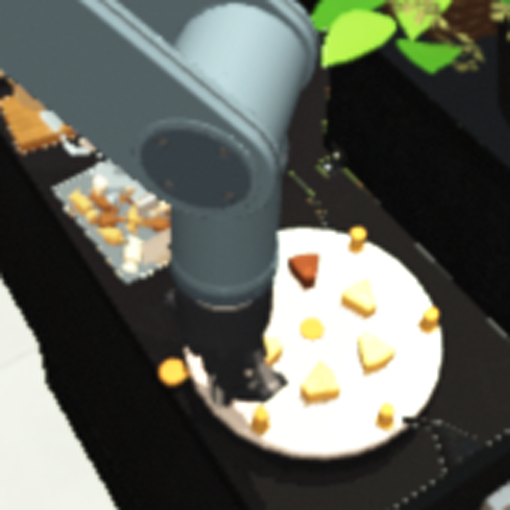

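The fingertip is over the rim just behind the front knob, clear of the slices. I'll push it along the arc.

{"op": "move_arm", "data": {
  "targets": [-0.5, 0, 0, 0, -0.115, 0.0025, 0, -0.5, 0, 0, 0, -0.115, 0.0025, 0, -0.5, 0, 0, 0, -0.115, 0.0025, 0, -0.5, 0, 0, 0, -0.115, 0.0025, 0, -0.5, 0, 0, 0, -0.115, 0.0025, 0, -0.5, 0, 0, 0, -0.115, 0.0025, 0, -0.5, 0, 0, 0, -0.115, 0.0025, 0, -0.5, 0, 0, 0, -0.115, 0.0025, 0]
}}

```text
t: 5.15
tool_pos: [0.3827, -0.2908, 0.0559]
tool_rot: [-0.396, 1.534, 0.395]
force: [-0.7, 1.6, 0.1]
finger_gap: 0.0003
```

{"op": "move_arm", "data": {
  "targets": [-0.5, 0, 0, 0, -0.115, 0.0025, 0, -0.5, 0, 0, 0, -0.115, 0.0025, 0, -0.5, 0, 0, 0, -0.115, 0.0025, 0, -0.5, 0, 0, 0, -0.115, 0.0025, 0, -0.5, 0, 0, 0, -0.115, 0.0025, 0, -0.5, 0, 0, 0, -0.115, 0.0025, 0, -0.5, 0, 0, 0, -0.115, 0.0025, 0, -0.5, 0, 0, 0, -0.115, 0.0025, 0]
}}

```text
t: 6.15
tool_pos: [0.427, -0.2984, 0.0531]
tool_rot: [-0.659, 1.535, 0.621]
force: [-0.7, -0.7, -0.3]
finger_gap: -0.0004
```

```bash
cat >> h.py <<'E'
C=np.array([.4744,-.2385])
def pol(p): d=np.asarray(p)[:2]-C; return round(float(np.hypot(*d)),4),round(float(np.degrees(np.arctan2(d[1],d[0]))%360),1)
def look(name=None):
    s=ctrl.get_obs();R=cv2.Rodrigues(s["tool_rot"])[0]
    print(round(s["t"],2),s["tool_pos"].round(4),"finger",pol(s["tool_pos"]),"zyaw",np.degrees(np.arctan2(R[1,2],R[0,2])).round(1),"F",s["force"].round(1))
    for n,box in(("scene",(228,240,335,330)),("top",(285,195,370,275))):
        im=ctrl.snapshot(n)
        if name: cv2.imwrite(f"pics/{name}_{n}.png",cv2.resize(im[170:340,180:390,::-1],None,fx=3,fy=3,interpolation=cv2.INTER_CUBIC))
        ks=[pol(onz(n,c,.0575)) for c,a in blobs(im,box,(10,110,110),(32,255,255),8)]
        print(n,"knobs",[k for k in ks if .095<k[0]<.113])
        print(n,"brown",[(pol(onz(n,c,.061)),int(a)) for c,a in blobs(im,box,(0,80,20),(11,255,200),6)])
E
python3 -c "
from h import *
look('s2')"
```

```text
6.15 [ 0.427  -0.2984  0.0531] finger (0.0764, 231.6) zyaw 46.5 F [-0.7 -0.7 -0.3]
scene knobs [(0.1058, 116.1), (0.1047, 355.9), (0.1053, 176.8), (0.1031, 294.1), (0.1044, 235.3)]
scene brown [((0.0619, 94.9), 28)]
top knobs []
top brown []
```

View pics/s2_scene.png

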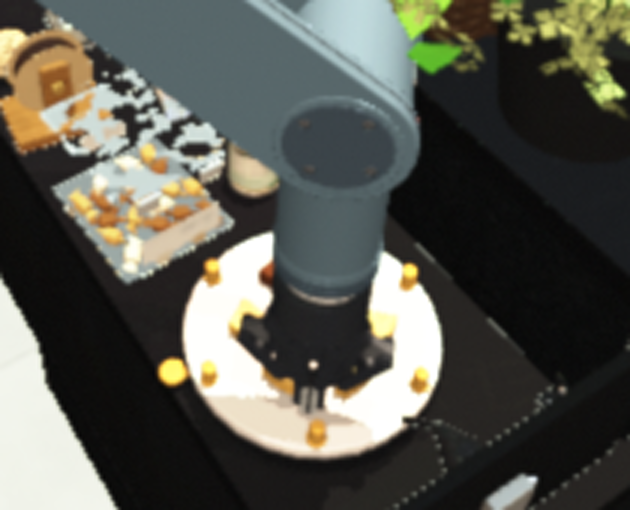

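```bash
python3 -c "
from h import *
s=ctrl.get_obs();print(s['joint_positions'].round(3),s['joint_vel'].round(3),s['joint_torque'].round(2));print(cv2.Rodrigues(s['tool_rot'])[0].round(3))"
```

```text
[-0.78   0.406  1.816 -0.078  0.921 -3.116] [-0.022 -0.007  0.016  0.007  0.001  0.001] [  0.3  -45.64 -22.07  -0.36   0.    -0.  ]
[[-0.044 -0.726  0.686]
 [-0.044  0.688  0.725]
 [-0.998  0.002 -0.062]]
```

Joint 6 ran into its limit (-3.12), so the tool slipped inside the knob's circle. It now sits between two slices, touching nothing. I'll lift straight up, then turn the tool back 90° so joint 6 has room.

{"op": "move_arm", "data": {
  "targets": [0, 0, 0, -0.1, 0, -0.008, 0, 0, 0, 0, -0.2, 0, -0.014, 0, 0, 0, 0, -0.3, 0, -0.018, 0, 0, 0, 0, -0.4, 0, -0.024, 0, 0, 0, 0, -0.5, 0, -0.03, 0, 0, 0, 0, -0.5, 0, -0.03, 0, 0, 0, 0, -0.5, 0, -0.03, 0, 0, 0, 0, 0, 0, 0, 0]
}}

```text
t: 7.25
tool_pos: [0.4299, -0.297, 0.1555]
tool_rot: [-0.658, 1.54, 0.609]
force: [-0.9, -0.0, -0.1]
finger_gap: -0.0002
```

```bash
python3 -c "
from h import *
look('s3')
s=ctrl.get_obs();print(s['joint_positions'].round(3));print(cv2.Rodrigues(s['tool_rot'])[0].round(3))"
```

```text
7.25 [ 0.4299 -0.297   0.1555] finger (0.0735, 232.8) zyaw 46.1 F [-0.9 -0.  -0.1]
scene knobs [(0.1058, 116.1), (0.1071, 354.7), (0.1053, 176.8), (0.1036, 294.2), (0.1056, 235.1)]
scene brown []
top knobs [(0.1049, 235.4)]
top brown []
[-0.771  0.283  1.707 -0.075  1.153 -3.116]
[[-0.048 -0.72   0.692]
 [-0.049  0.694  0.719]
 [-0.998  0.001 -0.068]]
```

{"op": "move_arm", "data": {
  "targets": [0, -0.78, 0, 0, 0, 0, 0, 1, 0, 0, 0, 0, 0, 0, 1, 0, 0, 0, 0, 0, 0, 1, 0, 0, 0, 0, 0, 0, 1, 0, 0, 0, 0, 0, 0, 1, 0, 0, 0, 0, 0, 0, 1, 0, 0, 0, 0, 0, 0, 1, 0, 0, 0, 0, 0, 0]
}}

```text
t: 8.35
tool_pos: [0.4384, -0.2849, 0.1513]
tool_rot: [-0.144, 1.587, 0.123]
force: [-0.4, 0.2, -0.1]
finger_gap: -0.0001
```

{"op": "move_arm", "data": {
  "targets": [1, 0, 0, 0, 0, 0, 0, 1, 0, 0, 0, 0, 0, 0, 1, 0, 0, 0, 0, 0, 0, 1, 0, 0, 0, 0, 0, 0, 1, 0, 0, 0, 0, 0, 0, 1, 0, 0, 0, 0, 0, 0, 1, 0, 0, 0, 0, 0, 0, 1, 0, 0, 0, 0, 0, 0]
}}

```text
t: 9.35
tool_pos: [0.4384, -0.285, 0.1513]
tool_rot: [0.4, 1.545, -0.431]
force: [-0.2, -0.2, -0.2]
finger_gap: -0.0
```

{"op": "move_arm", "data": {
  "targets": [1, 0, 0, 0, 0, 0, 0, 1, 0, 0, 0, 0, 0, 0, 1, 0, 0, 0, 0, 0, 0, 1, 0, 0, 0, 0, 0, 0, 1, 0, 0, 0, 0, 0, 0, 1, 0, 0, 0, 0, 0, 0, 1, 0, 0, 0, 0, 0, 0, 1, 0, 0, 0, 0, 0, 0]
}}

```text
t: 10.35
tool_pos: [0.4384, -0.2849, 0.1513]
tool_rot: [0.934, 1.359, -0.973]
force: [-0.3, -0.1, -0.5]
finger_gap: -0.0001
```

{"op": "move_arm", "data": {
  "targets": [1, 0, 0, 0, 0, 0, 0, 1, 0, 0, 0, 0, 0, 0, 1, 0, 0, 0, 0, 0, 0, 1, 0, 0, 0, 0, 0, 0, 1, 0, 0, 0, 0, 0, 0, 1, 0, 0, 0, 0, 0, 0, 1, 0, 0, 0, 0, 0, 0, 1, 0, 0, 0, 0, 0, 0]
}}

```text
t: 11.35
tool_pos: [0.4384, -0.285, 0.1513]
tool_rot: [1.444, 1.018, -1.486]
force: [-0.3, 0.2, -0.2]
finger_gap: -0.0003
```

```bash
cat >> h.py <<'E'
def plan(phi,r,z):
    s=ctrl.get_obs();R=cv2.Rodrigues(s["tool_rot"])[0];a=np.radians(phi)
    p=np.r_[C+r*np.array([np.cos(a),np.sin(a)]),z]
    print("joints",s["joint_positions"].round(3));print(R.round(3))
    print("target",p.round(4),"units",(R.T@(p-s["tool_pos"])/.04).round(3), "turn units to x-down", (R.T@np.cross(R[:,0],[0,0,-1])/np.radians(5)).round(2), "zyaw",np.degrees(np.arctan2(R[1,2],R[0,2])).round(1),"want",phi-270)
E
python3 -c "
from h import *
look();plan(160,.108,.155)"
```

```text
11.35 [ 0.4384 -0.285   0.1513] finger (0.0588, 232.2) zyaw -110.3 F [-0.3  0.2 -0.2]
scene knobs [(0.1058, 116.1), (0.1042, 355.9), (0.1053, 176.8), (0.1036, 294.2), (0.1047, 235.3)]
scene brown [((0.0681, 77.9), 16)]
top knobs [(0.1035, 235.1)]
top brown []
joints [-0.773  0.284  1.708 -0.026  1.152 -0.41 ]
[[-0.019  0.938 -0.345]
 [-0.015 -0.345 -0.938]
 [-1.    -0.012  0.021]]
target [ 0.3729 -0.2016  0.155 ] units [-0.09  -2.259 -1.391] turn units to x-down [0.   0.24 0.14] zyaw -110.2 want -110
```

{"op": "move_arm", "data": {
  "targets": [0, 0.24, 0.14, 0, 0, 0, 0, 0, 0, 0, 0, -0.75, -0.46, 0, 0, 0, 0, 0, -0.75, -0.46, 0, 0, 0, 0, 0, -0.75, -0.46, 0, 0, 0, 0, 0.4, 0, 0, 0, 0, 0, 0, 0.5, 0, 0, 0, 0, 0, 0, 0.5, 0, 0, 0, 0, 0, 0, 0.3, 0, 0, 0]
}}

```text
t: 12.45
tool_pos: [0.3732, -0.2024, 0.0834]
tool_rot: [1.464, 1.022, -1.462]
force: [-0.1, -0.5, 0.4]
finger_gap: -0.0002
```

```bash
python3 -c "
from h import *
look('s4');plan(160,.108,.055)"
```

```text
12.45 [ 0.3732 -0.2024  0.0834] finger (0.1075, 160.4) zyaw -110.1 F [-0.1 -0.5  0.4]
scene knobs [(0.1063, 56.0), (0.1047, 355.9), (0.1041, 176.1), (0.1035, 294.5), (0.1058, 235.5)]
scene brown [((0.0566, 89.4), 83)]
top knobs [(0.1037, 234.8)]
top brown [((0.0597, 87.3), 42)]
joints [-7.620e-01  2.050e-01  2.022e+00  1.000e-03  9.160e-01 -4.110e-01]
[[-0.     0.939 -0.344]
 [ 0.001 -0.344 -0.939]
 [-1.    -0.001 -0.001]]
target [ 0.3729 -0.2016  0.055 ] units [ 0.705 -0.003 -0.013] turn units to x-down [-0.   -0.01  0.01] zyaw -110.1 want -110
```

View pics/s4_scene.png

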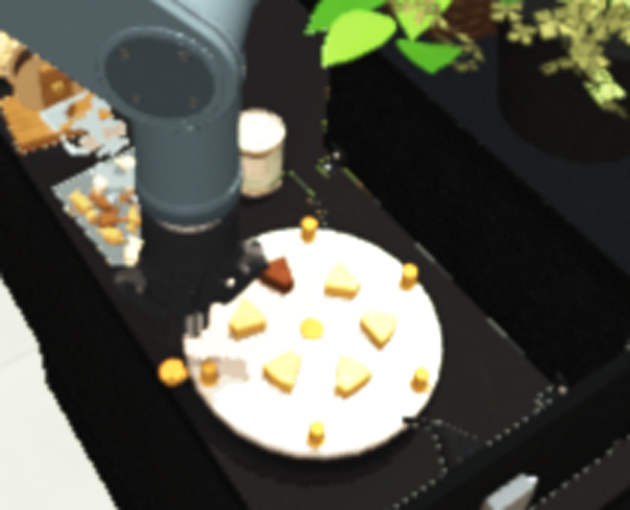

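Everything is in place, with the finger over the rim behind the knob at 176°. I'll lower it and orbit with tool z tangential.

{"op": "move_arm", "data": {
  "targets": [0, 0, 0, 0.35, 0, 0, 0, 0, 0, 0, 0.35, 0, 0, 0, -0.5, 0, 0, 0, 0.0026, 0.118, 0, -0.5, 0, 0, 0, 0.0026, 0.118, 0, -0.5, 0, 0, 0, 0.0026, 0.118, 0, -0.5, 0, 0, 0, 0.0026, 0.118, 0, -0.5, 0, 0, 0, 0.0026, 0.118, 0, -0.5, 0, 0, 0, 0.0026, 0.118, 0]
}}

```text
t: 13.55
tool_pos: [0.368, -0.2308, 0.057]
tool_rot: [1.274, 1.163, -1.272]
force: [0.7, 0.3, 0.2]
finger_gap: 0.0001
```

```bash
python3 -c "
from h import *
look();plan(175,.108,.055)"
```

```text
13.55 [ 0.368  -0.2308  0.057 ] finger (0.1067, 175.9) zyaw -95.0 F [0.7 0.3 0.2]
scene knobs [(0.1065, 66.9), (0.1052, 7.3), (0.1037, 305.4), (0.1045, 187.4), (0.106, 246.1)]
scene brown [((0.0574, 96.4), 48)]
top knobs []
top brown []
joints [-8.190e-01  2.630e-01  2.029e+00  1.000e-03  8.460e-01 -7.300e-01]
[[ 0.003  0.996 -0.089]
 [-0.002 -0.089 -0.996]
 [-1.     0.003  0.002]]
target [ 0.3668 -0.2291  0.055 ] units [ 0.05  -0.035 -0.05 ] turn units to x-down [-0.    0.02 -0.03] zyaw -95.1 want -95
```

{"op": "move_arm", "data": {
  "targets": [-0.5, 0, 0, 0, 0.001, 0.118, 0, -0.5, 0, 0, 0, 0.001, 0.118, 0, -0.5, 0, 0, 0, 0.0026, 0.118, 0, -0.5, 0, 0, 0, 0.0026, 0.118, 0, -0.5, 0, 0, 0, 0.0026, 0.118, 0, -0.5, 0, 0, 0, 0.0026, 0.118, 0, -0.5, 0, 0, 0, 0.0026, 0.118, 0, -0.5, 0, 0, 0, 0.0026, 0.118, 0]
}}

```text
t: 14.65
tool_pos: [0.3708, -0.2677, 0.0567]
tool_rot: [1.015, 1.319, -1.015]
force: [-0.2, 0.9, 0.7]
finger_gap: 0.0001
```

```bash
python3 -c "
from h import *
look();plan(195,.107,.056)"
```

```text
14.65 [ 0.3708 -0.2677  0.0567] finger (0.1077, 195.8) zyaw -75.1 F [-0.2  0.9  0.7]
scene knobs [(0.1056, 26.9), (0.1049, 326.4), (0.1049, 206.2), (0.1048, 265.5)]
scene brown []
top knobs []
top brown []
joints [-8.710e-01  2.990e-01  1.976e+00  1.000e-03  8.640e-01 -1.130e+00]
[[ 0.002  0.967  0.256]
 [-0.002  0.256 -0.967]
 [-1.     0.002  0.002]]
target [ 0.371  -0.2662  0.056 ] units [ 0.019  0.015 -0.048] turn units to x-down [ 0.    0.03 -0.02] zyaw -75.2 want -75
```

{"op": "move_arm", "data": {
  "targets": [-0.5, 0, 0, 0, 0.0026, 0.118, 0, -0.5, 0, 0, 0, 0.0026, 0.118, 0, -0.5, 0, 0, 0, 0.0026, 0.118, 0, -0.5, 0, 0, 0, 0.0026, 0.118, 0, -0.5, 0, 0, 0, 0.0026, 0.118, 0, -0.5, 0, 0, 0, 0.0026, 0.118, 0, -0.5, 0, 0, 0, 0.0026, 0.118, 0, -0.5, 0, 0, 0, 0.0026, 0.118, 0]
}}

```text
t: 15.75
tool_pos: [0.3864, -0.3015, 0.0565]
tool_rot: [0.751, 1.436, -0.75]
force: [-0.0, 1.1, 0.0]
finger_gap: -0.0001
```

```bash
python3 -c "
from h import *
look();plan(215,.107,.056)"
```

```text
15.75 [ 0.3864 -0.3015  0.0565] finger (0.1083, 215.6) zyaw -55.2 F [-0.   1.1  0. ]
scene knobs [(0.1082, 106.2), (0.1048, 345.9), (0.1047, 166.8), (0.1043, 284.7), (0.1047, 225.0)]
scene brown []
top knobs [(0.1063, 346.2)]
top brown []
joints [-8.910e-01  3.480e-01  1.898e+00  1.000e-03  8.930e-01 -1.499e+00]
[[ 0.002  0.821  0.571]
 [-0.002  0.571 -0.821]
 [-1.     0.001  0.002]]
target [ 0.3868 -0.2999  0.056 ] units [ 0.016  0.033 -0.044] turn units to x-down [ 0.    0.03 -0.01] zyaw -55.2 want -55
```

{"op": "move_arm", "data": {
  "targets": [-0.5, 0, 0, 0, 0.004, 0.118, 0, -0.5, 0, 0, 0, 0.004, 0.118, 0, -0.5, 0, 0, 0, 0.004, 0.118, 0, -0.5, 0, 0, 0, 0.004, 0.118, 0, -0.5, 0, 0, 0, 0.004, 0.118, 0, -0.5, 0, 0, 0, 0.0026, 0.118, 0, -0.5, 0, 0, 0, 0.0026, 0.118, 0, -0.3, 0, 0, 0, 0.0016, 0.07, 0]
}}

```text
t: 16.85
tool_pos: [0.4115, -0.3269, 0.0565]
tool_rot: [0.494, 1.512, -0.494]
force: [-0.2, 0.2, 0.3]
finger_gap: 0.0001
```

```bash
python3 -c "
from h import *
look();plan(234,.107,.056)"
```

```text
16.85 [ 0.4115 -0.3269  0.0565] finger (0.1085, 234.6) zyaw -36.2 F [-0.2  0.2  0.3]
scene knobs [(0.1058, 4.5), (0.1057, 124.5), (0.1032, 302.6), (0.1057, 185.1), (0.1026, 244.8)]
scene brown [((0.0602, 157.6), 87)]
top knobs []
top brown []
joints [-8.840e-01  4.000e-01  1.812e+00  1.000e-03  9.270e-01 -1.824e+00]
[[ 0.002  0.59   0.807]
 [-0.001  0.807 -0.59 ]
 [-1.     0.     0.002]]
target [ 0.4115 -0.3251  0.056 ] units [ 0.014  0.039 -0.034] turn units to x-down [ 0.    0.02 -0.  ] zyaw -36.2 want -36
```

About 3° remains. I'll push that slowly, back off and lift clear.

{"op": "move_arm", "data": {
  "targets": [-0.2, 0, 0, 0, 0.003, 0.047, 0, -0.2, 0, 0, 0, 0.003, 0.047, 0, -0.2, 0, 0, 0, 0.001, 0.047, 0, 0, 0, 0, 0, 0, 0, 0, 0, 0, 0, 0, 0, -0.1, 0, 0, 0, 0, 0, 0, -0.2, 0, 0, 0, 0, -0.2, 0, 0, 0, 0, 0, 0, -0.6, 0, 0, 0]
}}

```text
t: 17.95
tool_pos: [0.4055, -0.3228, 0.0883]
tool_rot: [0.454, 1.523, -0.453]
force: [0.5, -0.3, -0.2]
finger_gap: 0.0001
```

{"op": "move_arm", "data": {
  "targets": [0, 0, 0, -0.9, 0, 0, 0, 0, 0, 0, -0.9, 0, 0, 0, 0, 0, 0, -0.9, 0, 0, 0, 0, 0, 0, -0.5, -0.4, -0.4, 0, 0, 0, 0, 0, -0.8, -0.8, 0, 0, 0, 0, 0, -0.8, -0.8, 0, 0, 0, 0, 0, 0, -0.5, 0, 0, 0, 0, 0, 0, 0, 0]
}}

```text
t: 18.95
tool_pos: [0.2777, -0.3354, 0.217]
tool_rot: [0.454, 1.52, -0.455]
force: [0.2, -0.4, 0.6]
finger_gap: 0.0002
```

```bash
python3 -c "
from h import *
look('s5');look()"
```

```text
18.95 [ 0.2777 -0.3354  0.217 ] finger (0.2193, 206.2) zyaw -33.3 F [ 0.2 -0.4  0.6]
scene knobs [(0.1058, 67.4), (0.1049, 8.0), (0.1033, 306.1), (0.105, 188.3), (0.1057, 246.7)]
scene brown [((0.0612, 166.8), 40)]
top knobs [(0.1083, 307.5)]
top brown [((0.0593, 154.8), 28)]
19.05 [ 0.279  -0.3362  0.2169] finger (0.2184, 206.6) zyaw -33.2 F [-1.   1.2  0.1]
scene knobs [(0.1058, 67.4), (0.1049, 8.0), (0.1033, 306.1), (0.105, 188.3), (0.1057, 246.7)]
scene brown [((0.0625, 163.7), 47)]
top knobs [(0.108, 307.6)]
top brown [((0.0593, 154.8), 28)]
```

View pics/s5_scene.png

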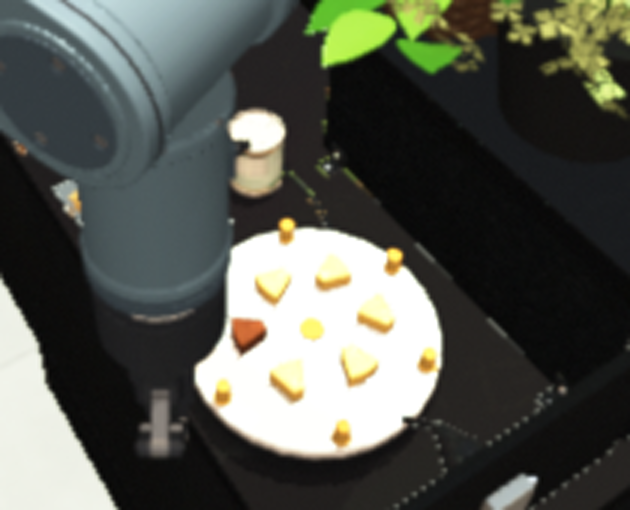

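```bash
python3 -c "
from h import *
print(ctrl.hand_in())"
```

```text
the job is handed in; nothing more can be done
None
```

I turned the plate about 98° counter-clockwise by pushing its knobs, and the brown slice now stands in line with the pointer. I handed the job in at about 19 s with the gripper lifted clear; no verdict was reported.

**Pushes:** There were two. On the first, joint 6 reached its range limit, so the finger slid inside the ring of knobs and ended up between two slices. The force stayed near zero and no slice showed any movement. I lifted straight out, turned the tool back and finished with a second push.

**Last checks:**
- **Alignment:** the knobs put the brown slice at about 157.3° and the pointer at 158.0°, so it is within about 1° of a 9° tolerance.
- **At rest:** two readings 0.1 s apart gave the same knob angles.
- **Slices:** in the last picture all six appear to be in their places. I judged this by eye and did not measure it.

**What disagreed:** measuring the brown slice directly by colour gave 155° from the top camera and 164–167° from the scene camera. The arm or the foliage may have partly covered the slice in those views, so I relied on the knobs. I did not measure the other things on the table again at the end.

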